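Gauge the truss-rod bore of a guitar neck

ROBOT

A 6-joint arm with a two-finger parallel gripper is mounted at the origin on the work surface. World frame = base frame: x ahead of the robot, y to its left, z up, the work surface at z = 0. Lengths are in m, angles in rad, forces in N, time in s.
With the tool pointing down it reaches from about 0.275 to 0.825 m from the base axis. Payload 5.2 kg.
Tool frame: the origin (TCP) lies on the centre line of the jaws, within the pads' length; the fingertips stand 25 mm ahead of it and the grasp point (between the pads) lies 6 mm ahead of it; z points along the fingers, y is the line along which they close (so a half turn about z gives the same grasp; the last joint's range is limited). The gripper opens to 93 mm and grips with 3 to 60 N. Pads are 15 mm wide; open, the fingers measure 128 mm over their backs; the gripper's body (75 mm by 188 mm) begins 65 mm behind the grasp point.
Start: joints at [1.009, 0.259, 1.535, -0, 1.348, -0.203], TCP at [0.193, 0.515, 0.244] pointing down, gripper open.
Joint ranges: [-3.14, 3.14], [-0.91, 2.08], [0.19, 2.58], [-1.22, 4.36], [0.22, 2.71], [-3.12, 3.12]. Speed limits (rad/s): [2.57, 2.57, 3.14, 3.14, 3.14, 3.14].

INTERFACE

Orientations are given as [roll, pitch, yaw] about the fixed x, y, z axes, in that order (R = Rz(yaw) Ry(pitch) Rx(roll)).
In Python, from station import arm, imaging, job gives the robot as it stands. The module is installed in compiled form; this text tells all that it offers.
- The arm moves only by the tool play_rows, never from a script. Its argument "increments" is a list of rows, each a list of 7 numbers: the shift along the tool's x, y, z in mm, then the turn, a rotation vector about the tool's x, y, z in rad, then the opening, from -1 (shut) to 1 (fully open). A call has 1 to 8 rows; each row is the pose to reach, as a shift and turn from the pose commanded when the call began, along the tool's axes at that moment; what a row does not reach only later rows make up. A row lasts 1/10 s, in which the tool goes at most 50 mm and 8.59 degrees, less where a joint would pass 70% of its speed; a pose out of reach is approached as far as the arm can. A call with a gripper value outside its range is refused whole. The fingers move at their own pace and stop on an object; "grip_force" is the grip in N (left out, the last holds). Time passes only in rows, so rows that repeat a pose let the fingers close. It gives the time, the measured TCP pose, the force, the opening and the grip force at its end, in the units of the state.
- arm.observe(): the state, without advancing time (a new reading comes with each control period).
- imaging.read_camera(name): name is "scene" or "side" or "wrist"; returns the picture (420x560x3 uint8, red, green, blue); there is no depth.
- imaging.camera_params(name): a dict with "fx", "fy", "cx", "cy" (pixels), "R" (3x3) and "t" (3): a world point X has camera coordinates R X + t; the wrist camera has in their place "mount" (4x4, takes a point from camera to tool coordinates, whose origin is the TCP and whose axes are the flange's). Camera axes: x right, y down, z forward; pixel columns grow to the right and rows downward; lengths in m; the calibration is good to about 2 mm. A picture is of the moment at which its call begins: read the wrist's pose just before it. camera_params takes no time and is no camera call.
- job.finish_job(): hands the job in; it is judged then, once.
The state is a dict: "time_s": time; "joint_pos": joint angles; "qvel": joint speeds; "tau": joint torques, N m; "tcp_pos": TCP position; "tcp_rot": TCP orientation; "contact_force": force on the tool from outside, world axes, zero at the start; "torque": the same for the moment, N m; "grip_width": finger opening in m; "grip_force": force on a finger pad.
Only numpy, scipy, OpenCV 4.12 (cv2) and the standard library are available. Lean on these libraries where they do the work, as an engineer would, in place of code of your own. Each camera call takes 0.05 s, during which the arm holds its last target. There are 200 camera calls.

TASK

Lay the aluminium retaining bar across the two posts of the neck cradle, down in its notches, and let go of it. Then take the depth gauge by its red handle, slide its rod into the brass guide tube until the brass collar stops gently against the tube's mouth, press it there for a moment, and draw it fully out again. Finish while still holding the gauge in the gripper: rod level and parallel to the white scale plate, tip at the red spot's height and centre, close in front of it (up to about 5 cm away) without touching it, kept still; leave the bar in place and everything else on the bench undisturbed.

Things in the scene. Friction and masses are not known exactly. Their poses are not given: they have to be found in the camera images.
- cradle: Fixed neck cradle: plywood base 200 x 160 x 20 mm (x -65 to 135) with a 56 mm wide guitar neck (x -60 to 130, top z = 84 mm) along x. Origin on the bench below the neck; +x is the way the gauge goes in, z up. Brass tube sticks out 60 mm at the -x end. Two posts 54 mm either side of the centreline, 24 mm thick, notch floors z = 86 mm, notches 32 mm wide along x between blue lips up to z = 98 mm.
- tube_mouth (a point): Centre of the guide tube's open mouth, cradle axes, 70 mm above the bench; the tube runs level towards +x. Bore 14 mm, flared to about 24 mm at the mouth (flare 12 mm deep, 32 mm outside); more than 150 mm free depth. The collar stops rigidly on the mouth. Nothing of the cradle stands below or beside the tube.
- bar_seat (a point): Point on the cradle where the middle of the bar's underside lies when it is seated, 86 mm above the bench, midway between the two posts, cradle axes. The seated bar runs along the cradle's y axis.
- bar: Loose aluminium retaining bar lying flat on the bench, 150 (x) x 22 (y) x 16 mm (z), with an orange grip block on its middle, 44 (x) x 22 (y) mm, from z = 16 to 46 mm, flush with the bar's sides. Origin at the middle of the underside; x along the bar. About 0.15 kg.
- gauge: Loose depth gauge, level in its rack, 0.15 kg: red handle 72 (x) x 20 (y) x 24 mm (z); brass collar, diameter 36 mm, x = 36 to 44 mm; steel rod, diameter 10 mm, from there to the tip at x = 130; square 10 mm tail to x = -90. Origin in the handle's middle (near the centre of mass), on the axis, 70 mm above the bench at the start; x to the tip, z up. Collar stops with the tip 86 mm in.
- gauge_tip (a point): The tip of the gauge rod, on its axis, 130 mm ahead of the gauge's origin.
- rack: Wooden gauge rack fixed to the bench: base 200 x 70 x 15 mm and two notched uprights, 45 mm wide, 82 mm high, 16 mm thick, at x = -68 and 90 mm, holding the gauge's tail and rod in 13 mm wide notches open at the top. Origin on the bench below the handle's middle; x along the gauge, to its tip.
- stand: Reading stand fixed to the bench: dark base 80 x 100 x 12 mm (x = -20 to 60 mm) and an upright white scale plate 90 mm wide (y), 6 mm thick, up to z = 110 mm, with front face (scale and red spot) at x = 27 mm looking to its own -x, away from the robot; a red stripe on the top edge marks the middle. Origin on the bench; x to the plate's back, y along the plate, z up.
- red_mark (a point): Centre of the red spot on the front face of the white plate, 80 mm above the bench; stand axes, so the front of the plate is at -x. The tip is shown here with the rod along the stand's y axis, either way round.
- glue: Bystander, to be left alone: white glue bottle with red cap, 56 mm wide, 150 mm tall. Origin at its underside.
- jar: Bystander, to be left alone: glass jar with blue lid, 60 mm wide, 80 mm tall. Origin at its underside.
- cork: Bystander, to be left alone: cork sanding block 90 x 50 x 35 mm. Origin at its underside.
- tin: Bystander, to be left alone: yellow tin 80 x 60 x 30 mm. Origin at its underside.
- hammer: Bystander, to be left alone: hammer lying on the bench. Origin at its underside.
- driver: Bystander, to be left alone: screwdriver lying on the bench. Origin at its underside.
- clamp: Bystander, to be left alone: bar clamp with blue and teal jaws lying on the bench, 160 mm long, 34 mm high. Origin at its underside.
Things that resemble listed ones, but are neither listed nor needed, are in the scene too. Of the things that look like the bar, take the one that is farthest from the robot's base at the start.

How it is judged:
On the way, in this order (a step that is already met when the one before it is completed fails the run):
1. the retaining bar lies in the notches of both posts, released (x of bar in the frame of bar_seat between -0.008 and 0.008 m and y of bar in the frame of bar_seat between -0.02 and 0.02 m and z of bar in the frame of bar_seat between -0.004 and 0.004 m and angle between the x axis of bar and the y axis of cradle, either way round below 0.15 rad and contact force between bar and the fingers below 0.1 N and linear speed of bar below 0.02 m/s), for 0.2 s.
2. the gauge rod is in the guide tube with its collar pressed against the mouth, held by the fingers (x of gauge_tip in the frame of tube_mouth above 0.083 m and y of gauge_tip in the frame of tube_mouth between -0.008 and 0.008 m and z of gauge_tip in the frame of tube_mouth between -0.008 and 0.008 m and contact force between gauge and cradle above 0.2 N and contact force between gauge and the fingers above 1 N), for 0.1 s.
3. the rod is drawn fully out of the tube, in the fingers (x of gauge_tip in the frame of tube_mouth below -0.005 m and contact force between gauge and the fingers above 1 N), for 0.1 s.
At the end, for the whole second after the job is handed in: Gauge held by the fingers alone, at rest, level within 0.12 rad, parallel to the plate within 0.2 rad, tip 4 to 60 mm in front of it and within 20 mm sideways, 18 mm in height of the red spot; the bar still lies in both notches (8 mm along, 20 mm across the neck, 4 mm in height, 0.15 rad) (x of gauge_tip in the frame of red_mark between -0.06 and -0.004 m and y of gauge_tip in the frame of red_mark between -0.02 and 0.02 m and z of gauge_tip in the frame of red_mark between -0.018 and 0.018 m and angle between gauge's own x axis and vertical between 1.4508 and 1.6908 rad and angle between the x axis of gauge and the y axis of stand, either way round below 0.2 rad and linear speed of gauge below 0.02 m/s and contact force between gauge and the fingers above 1 N and contact force between gauge and stand below 0.1 N and contact force between gauge and rack below 0.1 N and contact force between gauge and cradle below 0.1 N and contact force between gauge and bar below 0.1 N and x of bar in the frame of bar_seat between -0.008 and 0.008 m and y of bar in the frame of bar_seat between -0.02 and 0.02 m and z of bar in the frame of bar_seat between -0.004 and 0.004 m and angle between the x axis of bar and the y axis of cradle, either way round below 0.15 rad); the arm keeps its last pose, push and grip.
It fails at once if a bystander is shifted by more than 20 mm (distance of any of glue, jar, cork, tin, hammer, driver, clamp from where it was at the start of the episode above 0.02 m).
It fails at once if the gauge is forced against the cradle with more than 50 N (contact force between gauge and cradle above 50 N).
It also fails if it takes over 61 s, if anything falls off the work surface, if the arm or the gripper's body presses on something with over 40 N, if the wrist force passes 120 N, or if a joint passes its speed limit or range.

## Working session

There is one attempt and no reset: what is moved stays moved. The work goes in short steps, Python scripts to look and compute and a tool call to move; the robot and the scene stay as the last step left them, time stands still between calls to the robot, and variables do not carry over. Pictures are saved under pics/ and viewed, at most 10 in all, crops included, and the job is handed in when it is done.

Besides the shell and the picture viewer there is one more tool, called after ">>>" as name(argument=value, ...), one argument or row to a line, values as JSON. play_rows: Moves the arm, as the interface text tells. Its arguments: {"type":"object","properties":{"increments":{"type":"array","items":{"type":"array","items":{"type":"number"}}},"grip_force":{"type":"number"}},"required":["increments"]}

```bash
mkdir -p pics; python3 - <<'E'
from station import arm, imaging
import cv2, numpy as np
print(arm.observe())
for n in ("scene","side"):
    im=imaging.read_camera(n); cv2.imwrite(f"pics/{n}0.png",im[:,:,::-1]); np.save(f"{n}0.npy",im)
    p=imaging.camera_params(n); print(n,p, -np.array(p["R"]).T@np.array(p["t"]))
print(imaging.camera_params("wrist"))
E
```

```text
{'time_s': 0.0, 'joint_pos': array([ 1.00918959e+00,  2.59362323e-01,  1.53608767e+00, -3.27963859e-05,
        1.34798718e+00, -2.02814405e-01]), 'qvel': array([ 0.00076318, -0.00205142, -0.0006146 , -0.00105369, -0.00114613,
        0.00156659]), 'tau': array([ 4.35336597e-04, -4.37304103e+01, -2.84002179e+01,  7.16308644e-02,
        4.13340388e-02, -1.06301297e-04]), 'tcp_pos': array([0.19285061, 0.51454241, 0.24280543]), 'tcp_rot': array([-3.13977950e+00, -3.40217951e-04,  2.78280729e+00]), 'contact_force': array([-0.15180434, -0.87347655,  0.48468138]), 'torque': array([-0.01977564, -0.05865147, -0.02051164]), 'grip_force': 0.0, 'grip_width': 0.09287103741184814}
scene {'fx': 440.82928009112817, 'fy': 440.82928009112817, 'cx': 273.0632096154476, 'cy': 211.08959745085505, 'R': array([[ 0.88701521,  0.46154419, -0.01345289],
       [ 0.26004207, -0.52341111, -0.81143017],
       [-0.38155228,  0.71625259, -0.58429453]]), 't': array([-0.47043591, -0.0289086 ,  1.57489923])} [ 1.02570765 -0.92602977  0.89041896]
side {'fx': 385.4211599262063, 'fy': 385.4211599262063, 'cx': 276.49420520829915, 'cy': 206.4683941458402, 'R': array([[ 0.88090145, -0.47311987,  0.01304716],
       [-0.28219726, -0.54715414, -0.78802732],
       [ 0.37997019,  0.69049253, -0.615502  ]]), 't': array([-0.46116099,  0.24631498,  0.9861018 ])} [ 0.1010575  -0.76430809  0.80706741]
{'fx': 350.91939137885043, 'fy': 350.91939137885043, 'cx': 279.11521174516423, 'cy': 215.28833000464928, 'mount': array([[ 4.70597045e-04, -9.59501283e-01, -2.81703862e-01,
         7.86657371e-02],
       [ 9.99999851e-01,  5.29812947e-04, -1.34038727e-04,
        -1.21296043e-03],
       [ 2.77860684e-04, -2.81703757e-01,  9.59501389e-01,
        -1.41781538e-01],
       [ 0.00000000e+00,  0.00000000e+00,  0.00000000e+00,
         1.00000000e+00]])}
```

View pics/scene0.png

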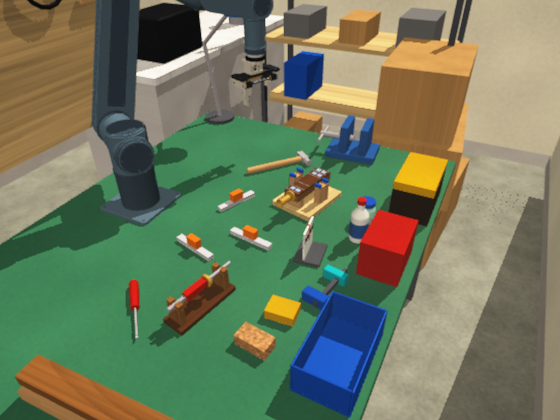

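View pics/side0.png

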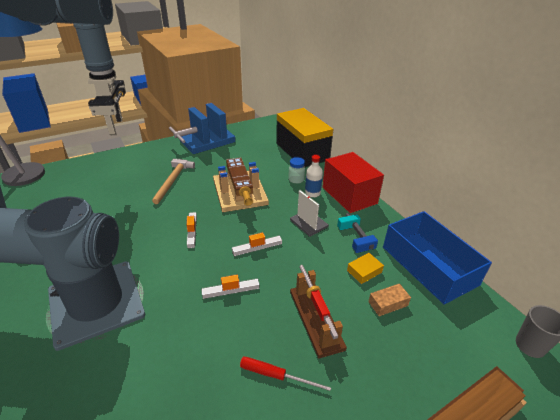

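The scene view shows three bar-like pieces with orange blocks at (237,200), (195,245) and (250,236). It also shows the cradle at (308,190), the gauge in its rack at (200,293) and the stand at (310,243). In the side view the bars are at (192,229), (231,288) and (257,244). Next I measure the distance to each bar and make enlarged crops.

```bash
cat > h.py <<'E'
import numpy as np, cv2
from station import arm, imaging
P={n:imaging.camera_params(n) for n in("scene","side")}
def ray(n,u,v,p=None):
    p=p or P[n]; R=np.array(p["R"]);t=np.array(p["t"])
    return -R.T@t, R.T@np.array([(u-p["cx"])/p["fx"],(v-p["cy"])/p["fy"],1.])
def onz(n,uv,z):
    c,d=ray(n,*uv); return c+d*(z-c[2])/d[2]
def tri(a,b):
    (c1,d1),(c2,d2)=ray("scene",*a),ray("side",*b)
    A=np.array([d1,-d2]).T; s=np.linalg.lstsq(A,c2-c1,rcond=None)[0]
    p,q=c1+s[0]*d1,c2+s[1]*d2; return (p+q)/2,np.linalg.norm(p-q)
def proj(n,X):
    p=P[n]; x=np.array(p["R"])@X+p["t"]; return p["fx"]*x[0]/x[2]+p["cx"],p["fy"]*x[1]/x[2]+p["cy"]
def blobs(im,lo,hi,box=None,amin=15):
    h=cv2.cvtColor(im,cv2.COLOR_RGB2HSV); m=cv2.inRange(h,np.array(lo),np.array(hi))
    if box: k=np.zeros_like(m);x0,y0,x1,y1=box;k[y0:y1,x0:x1]=1;m=m*k
    n,l,s,c=cv2.connectedComponentsWithStats(m)
    return [(c[i].round(1),s[i,4],s[i,:4],l==i) for i in range(1,n) if s[i,4]>=amin]
E
python3 - <<'E'
from h import *
S=np.load("scene0.npy");D=np.load("side0.npy")
for n,im,box in(("scene",S,(170,180,275,265)),("side",D,(170,200,290,300))):
    print(n)
    for b in blobs(im,(5,150,150),(18,255,255),box): print(" orange",b[0],b[1],onz(n,b[0],.033).round(3))
    for b in blobs(im,(0,0,150),(179,60,255),box): print(" white",b[0],b[1],b[2],onz(n,b[0],.016).round(3))
    h=cv2.cvtColor(im,cv2.COLOR_RGB2HSV)
def crop(im,x0,y0,w,h,k): return cv2.resize(im[y0:y0+h,x0:x0+w,::-1],None,fx=k,fy=k,interpolation=cv2.INTER_CUBIC)
cv2.imwrite("pics/c1.png",np.vstack([np.hstack([crop(S,225,150,130,95,3),crop(D,170,150,130,95,3)]),np.hstack([crop(S,155,240,130,95,3),crop(D,270,255,130,95,3)])]))
cv2.imwrite("pics/c2.png",np.hstack([crop(S,290,210,66,60,6),crop(D,285,185,66,60,6)]))
E
```

```text
scene
 orange [235.8 194.9] 123 [0.304 0.153 0.033]
 orange [249.9 231.9] 156 [ 0.452 -0.006  0.033]
 orange [193.4 240.6] 155 [ 0.319 -0.12   0.033]
 white [247.6 193.4] 56 [243 190  12   9] [0.322 0.202 0.016]
 white [224.2 204.6] 65 [218 201  15   9] [0.285 0.105 0.016]
 white [250.9 237.6] 225 [230 227  42  22] [ 0.458 -0.011  0.016]
 white [182.2 238.3] 71 [176 233  12  13] [ 0.267 -0.111  0.016]
 white [204.4 252. ] 109 [195 247  19  11] [ 0.367 -0.134  0.016]
 white [227.3 262.5] 18 [224 261   7   4] [ 0.454 -0.142  0.016]
side
 orange [190.1 223.4] 110 [0.303 0.151 0.033]
 orange [257.1 239.4] 173 [ 0.454 -0.008  0.033]
 orange [229.9 282.2] 224 [ 0.32  -0.122  0.033]
 white [192.6 214.2] 30 [189 212   7   9] [0.329 0.212 0.016]
 white [190.1 240.1] 60 [187 235   8  10] [0.283 0.098 0.016]
 white [272.8 239.6] 95 [265 236  17   9] [ 0.503 -0.014  0.016]
 white [241.1 247.4] 105 [232 243  19  10] [ 0.405 -0.001  0.016]
 white [248.3 283.2] 137 [239 279  20  10] [ 0.366 -0.134  0.016]
 white [211.7 289.7] 146 [202 285  22  11] [ 0.273 -0.11   0.016]
```

View pics/c1.png

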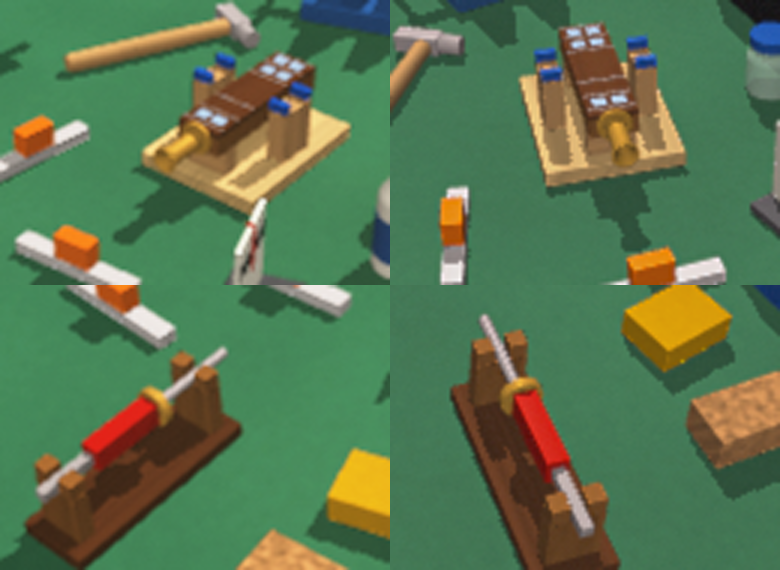

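View pics/c2.png

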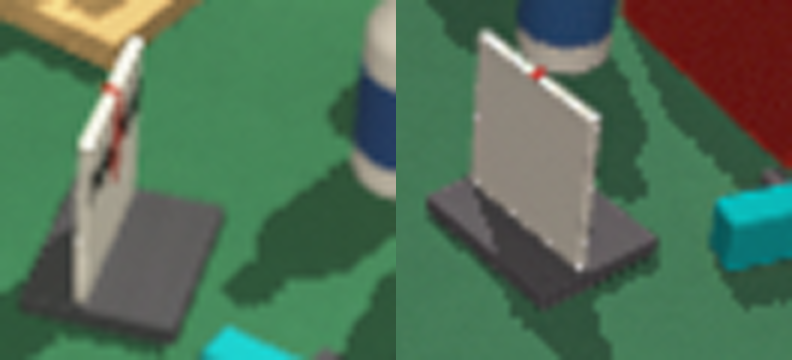

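Bars: A (237,200) is 0.34 m from the base, B (250,236) is 0.453 m and C (195,245) is 0.34 m. B is the farthest, so B is the real one, and the crop confirms it: an orange block on a white bar, scene crop (77,247). Now I measure the cradle lips, tube, gauge, stand and glue.

```bash
python3 - <<'E'
from h import *
S=np.load("scene0.npy");D=np.load("side0.npy")
for n,im,bl,rg,tb in(("scene",S,(283,160,335,200),(165,255,240,310),(270,185,300,210)),("side",D,(212,155,262,190),(290,260,350,345),(230,180,260,206))):
    print(n)
    for b in blobs(im,(105,150,60),(125,255,255),bl,5): print(" blue",b[0],b[1],onz(n,b[0],.092).round(4))
    for nm,r in(("red",((0,180,120),(6,255,255))),("brass",((15,110,100),(28,255,255)))):
      for b in blobs(im,*r,rg,12):
        pts=np.argwhere(b[3])[:,::-1].astype(np.float32); l=cv2.fitLine(pts,cv2.DIST_L2,0,.01,.01).ravel()
        print(" ",nm,b[0],b[1],b[2],l[:2].round(3),onz(n,b[0],.072).round(4))
    for b in blobs(im,(15,110,80),(28,255,255),tb,12): print(" tube",b[0],b[1],b[2])
    for b in blobs(im,(0,120,100),(8,255,255),(295,215,320,245) if n=="scene" else (295,185,335,215),2): print(" mark",b[0],b[1],b[2])
    for b in blobs(im,(0,150,90),(8,255,255),(350,195,372,215) if n=="scene" else (305,150,325,170),5): print(" cap",b[0],b[1],onz(n,b[0],.14).round(3))
print("tip",tri((230,261.7),(301.3,266)))
print("stripe",tri((308.8,224.7),(308.7,197)))
# plate top edge ends (crop read-off): scene near(82/6..),far ; side left,right
c=lambda x,y,ox,oy:(ox+x/6,oy+y/6)
print("near/robot?",tri(c(85,142,290,210),c(598-396,118,285,185)),tri(c(137,40,290,210),c(484-396,34,285,185)))
E
```

```text
scene
 blue [299.5 169.6] 19 [0.472  0.3188 0.092 ]
 blue [292.2 174.4] 18 [0.4629 0.2775 0.092 ]
 blue [324.7 179.6] 22 [0.5777 0.2956 0.092 ]
 blue [317.4 184.7] 21 [0.568  0.2543 0.092 ]
  red [194.3 287. ] 182 [183 277  24  24] [ 0.778 -0.628] [ 0.464  -0.3094  0.072 ]
  brass [207.6 278.9] 60 [201 274  12  13] [0.6 0.8] [ 0.4779 -0.2695  0.072 ]
 tube [287.3 201.1] 370 [273 190  27  20]
 mark [309.  231.5] 6 [309 229   1   6]
 cap [361.2 200.7] 54 [0.748 0.159 0.14 ]
side
 blue [252.  163.7] 23 [0.5814 0.292  0.092 ]
 blue [221.4 167.6] 21 [0.4766 0.3169 0.092 ]
 blue [255.2 170. ] 21 [0.5737 0.2501 0.092 ]
 blue [223.2 174.3] 18 [0.4663 0.2749 0.092 ]
  red [320.3 303.5] 227 [311 290  19  31] [0.412 0.911] [ 0.4712 -0.3128  0.072 ]
  brass [348.3 267.5] 22 [347 263   3  10] [ 0.031 -1.   ] [ 0.5986 -0.2506  0.072 ]
  brass [311.8 289.9] 85 [306 285  15  13] [ 0.849 -0.529] [ 0.4753 -0.2692  0.072 ]
 tube [245.3 194.8] 603 [230 180  30  26]
 mark [329.8 189.3] 100 [323 185  12  13]
 mark [308.7 196.7] 3 [308 196   2   2]
 cap [315.4 157.9] 50 [0.755 0.158 0.14 ]
tip (array([ 0.49472258, -0.18702208,  0.07067434]), np.float64(0.0027613916646201863))
stripe (array([0.64067474, 0.01475296, 0.11054631]), np.float64(0.0018271730693466362))
near/robot? (array([ 0.64638551, -0.03125322,  0.11152423]), np.float64(0.003192273554257226)) (array([0.63473341, 0.05807559, 0.10867876]), np.float64(0.002074365491424817))
```

```bash
cat >> h.py <<'E'
from scipy.spatial.transform import Rotation as Ro
def delta(x,y,z,yawdeg):
    s=arm.observe(); R0=Ro.from_euler("xyz",s["tcp_rot"]); R1=Ro.from_euler("xyz",[np.pi,0,np.radians(yawdeg)])
    print("t",round(s["time_s"],2),"delta mm",(1000*R0.inv().apply(np.array([x,y,z])-s["tcp_pos"])).round(1),"rot",(R0.inv()*R1).as_rotvec().round(3),"F",s["contact_force"].round(1),"w",round(s["grip_width"],4))
E
python3 - <<'E'
from h import *
m=tri((279.3,201.7),(248,201.7)); print("mouth",m)
d=np.radians(77.3); e=np.array([np.cos(d),np.sin(d)]); v=m[0][:2]-[.5224,.2850]; print(v@e, v@[-e[1],e[0]])
for X in ([.6905,-.11,.08],[.784,-.10,.145],[.6735,.019,.08]): print([np.round(proj(n,np.array(X))) for n in P])
delta(.44,-.006,.22,172.4)
E
```

```text
mouth (array([0.48753551, 0.12630003, 0.07319467]), np.float64(0.006267568971834646))
-0.16248213051574878 -0.0008780735014118453
[array([307., 264.]), array([345., 223.])]
[array([343., 254.]), array([372., 195.])]
[array([319., 236.]), array([316., 201.])]
t 0.1 delta mm [-414.2 -400.6   23.4] rot [-0.002 -0.    -0.226] F [0.1 0.6 0.2] w 0.0931
```

>>> play_rows(
  increments=[
    [-414, -400, 23, 0, 0, -0.226, 0.2],
    [-414, -400, 23, 0, 0, -0.226, 0.2],
    [-414, -400, 23, 0, 0, -0.226, 0.2],
    [-414, -400, 23, 0, 0, -0.226, 0.2],
    [-414, -400, 23, 0, 0, -0.226, 0.2],
    [-414, -400, 23, 0, 0, -0.226, 0.2],
    [-414, -400, 23, 0, 0, -0.226, 0.2],
    [-414, -400, 23, 0, 0, -0.226, 0.2],
  ],
)

```text
time_s: 0.9
tcp_pos: [0.3638, 0.1547, 0.2277]
tcp_rot: [3.141, 0.0, 3.009]
contact_force: [0.8, 0.7, 0.2]
grip_width: 0.0559
grip_force: 0.0
```

```bash
python3 -c "
from h import *
delta(.44,-.006,.22,172.4)"
```

```text
t 0.9 delta mm [ -96.8 -149.2    7.7] rot [0. 0. 0.] F [0.8 0.7 0.2] w 0.0559
```

>>> play_rows(
  increments=[
    [-95, -145, 8, 0, 0, 0, 0.2],
    [-95, -145, 8, 0, 0, 0, 0.2],
    [-95, -145, 8, 0, 0, 0, 0.2],
    [-95, -145, 8, 0, 0, 0, 0.2],
    [-95, -145, 8, 0, 0, 0, 0.2],
    [-95, -145, 8, 0, 0, 0, 0.2],
  ],
)

```text
time_s: 1.5
tcp_pos: [0.438, 0.0002, 0.2193]
tcp_rot: [3.141, -0.002, 3.007]
contact_force: [0.8, 1.2, -0.2]
grip_width: 0.056
grip_force: 0.0
```

```bash
cat >> h.py <<'E'
W=imaging.camera_params("wrist")
def wrist(name=None):
    s=arm.observe(); im=imaging.read_camera("wrist")
    R=Ro.from_euler("xyz",s["tcp_rot"]).as_matrix(); M=W["mount"]
    Rc=R@M[:3,:3]; c=R@M[:3,3]+s["tcp_pos"]
    p=dict(W,R=Rc.T,t=-Rc.T@c); P["wrist"]=p
    if name: cv2.imwrite("pics/"+name,im[:,:,::-1])
    return im
def quad(mask):
    return cv2.minAreaRect(np.argwhere(mask)[:,::-1].astype(np.float32))
E
python3 - <<'E'
from h import *
im=wrist("w1.png"); print(arm.observe()["tcp_pos"])
for b in blobs(im,(5,150,120),(18,255,255),None,200): print("or",b[0],b[1],b[2],quad(b[3]),onz("wrist",b[0],.044).round(4))
for b in blobs(im,(0,0,140),(179,50,255),None,200): print("wh",b[0],b[1],b[2],onz("wrist",b[0],.016).round(4))
E
```

```text
[0.43781933 0.00092642 0.21946951]
or [439.1  17.5] 1828 [404   0  69  39] ((438.5138854980469, 17.474048614501953), (64.52906036376953, 34.28281021118164), 9.637537956237793) [0.3038 0.1478 0.044 ]
or [121.3  86.5] 1967 [103  58  38  56] ((121.5, 85.5), (55.0, 37.0), 90.0) [ 0.3206 -0.1204  0.044 ]
or [272.2 215.4] 1135 [260 191  25  50] ((272.2044982910156, 215.2709197998047), (48.95673370361328, 23.59709358215332), 88.49256896972656) [ 0.4509 -0.0091  0.044 ]
or [456.2 246.3] 663 [421 233  74  29] ((457.57379150390625, 247.03350830078125), (73.1749267578125, 27.057706832885742), 1.2188751697540283) [0.5055 0.1628 0.044 ]
wh [134.1  78.7] 3709 [117   0  33 171] [ 0.3121 -0.1185  0.016 ]
wh [376.8  13.5] 1578 [343   0  66  33] [0.2884 0.1059 0.016 ]
wh [483.9  41.4] 1373 [446  23  66  38] [0.3235 0.1997 0.016 ]
wh [272.4 161.9] 1313 [260 134  25  56] [ 0.4048 -0.003   0.016 ]
wh [514.7 256.9] 205 [505 228  20  59] [0.5388 0.238  0.016 ]
wh [547.  259.3] 206 [537 231  21  59] [0.5462 0.2723 0.016 ]
wh [534.1 247.2] 361 [523 237  23  21] [0.5303 0.2577 0.016 ]
wh [273.6 259.1] 811 [263 241  22  38] [ 0.507 -0.016  0.016]
wh [526.7 271.1] 338 [516 262  22  19] [0.5573 0.2517 0.016 ]
wh [ 39.  291.8] 637 [  0 286  86  11] [ 0.511  -0.2757  0.016 ]
wh [318.7 389.5] 3347 [275 369  92  40] [0.6816 0.0142 0.016 ]
```

View pics/w1.png

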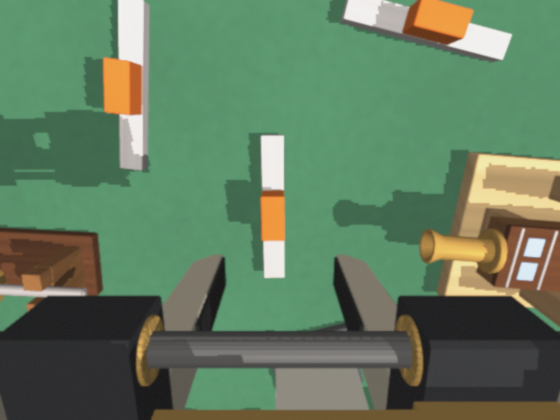

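The wrist view shows the target bar at (272,205) between the jaws and running along them; the tube mouth is at right (428,246). I descend on the bar.

```bash
python3 - <<'E'
from h import *
wrist()
a,b=onz("wrist",(272.4,134),.016),onz("wrist",(273.8,278),.016); print(a,b,(a+b)/2)
delta(.4515,-.009,.040,172.7)
E
```

```text
[0.3781456  0.00131139 0.016     ] [ 0.52889779 -0.01808084  0.016     ] [ 0.45352169 -0.00838472  0.016     ]
t 1.6 delta mm [-15.1  -8.5 179.6] rot [ 0.001 -0.001 -0.005] F [-0.9  1.2 -0.2] w 0.0559
```

>>> play_rows(
  increments=[
    [-16, -8, 100, 0, 0, -0.005, 0.2],
    [-16, -8, 160, 0, 0, -0.005, 0.2],
    [-16, -8, 180, 0, 0, -0.005, 0.2],
    [-16, -8, 180, 0, 0, -0.005, 0.2],
    [-16, -8, 180, 0, 0, -0.005, 0.2],
    [-16, -8, 180, 0, 0, -0.005, -1],
    [-16, -8, 180, 0, 0, -0.005, -1],
    [-16, -8, 180, 0, 0, -0.005, -1],
  ],
  grip_force=25,
)

```text
time_s: 2.4
tcp_pos: [0.4548, -0.0098, 0.0418]
tcp_rot: [-3.141, 0.004, 3.014]
contact_force: [-0.6, -0.9, -0.7]
grip_width: 0.0366
grip_force: 0.0
```

>>> play_rows(
  increments=[
    [0, 0, 0, 0, 0, 0, -1],
    [0, 0, 0, 0, 0, 0, -1],
    [0, 0, 0, 0, 0, 0, -1],
  ],
)

```text
time_s: 2.7
tcp_pos: [0.4541, -0.0099, 0.0409]
tcp_rot: [-3.142, 0.002, 3.014]
contact_force: [-0.2, 1.7, 8.1]
grip_width: 0.0218
grip_force: 25.0
```

```bash
python3 -c "
from h import *
delta(.5224,.285,.200,167.3)"
```

```text
t 2.7 delta mm [ -30.5  301.2 -159. ] rot [0.    0.002 0.094] F [-0.2  1.7  8.1] w 0.0218
```

>>> play_rows(
  increments=[
    [0, 0, -40, 0, 0, 0, -1],
    [0, 0, -90, 0, 0, 0, -1],
    [0, 0, -130, 0, 0, 0, -1],
    [0, 0, -160, 0, 0, 0, -1],
    [0, 0, -160, 0, 0, 0, -1],
  ],
)

```text
time_s: 3.2
tcp_pos: [0.4558, -0.0105, 0.2043]
tcp_rot: [-3.14, 0.009, 3.014]
contact_force: [0.0, -1.1, -1.0]
grip_width: 0.0214
grip_force: 25.0
```

>>> play_rows(
  increments=[
    [-5, 40, 0, 0, 0, 0.094, -1],
    [-10, 90, 0, 0, 0, 0.094, -1],
    [-15, 140, 0, 0, 0, 0.094, -1],
    [-20, 190, 0, 0, 0, 0.094, -1],
    [-25, 240, 0, 0, 0, 0.094, -1],
    [-30, 280, 0, 0, 0, 0.094, -1],
    [-30, 301, 0, 0, 0, 0.094, -1],
    [-30, 301, 0, 0, 0, 0.094, -1],
  ],
)

```text
time_s: 4.0
tcp_pos: [0.5206, 0.2875, 0.1976]
tcp_rot: [-3.141, -0.003, 2.923]
contact_force: [0.4, -0.0, -1.5]
grip_width: 0.0222
grip_force: 25.0
```

>>> play_rows(
  increments=[
    [0, 0, 0, 0, 0, 0, -1],
    [0, 0, 0, 0, 0, 0, -1],
    [0, 0, 0, 0, 0, 0, -1],
  ],
)

```text
time_s: 4.3
tcp_pos: [0.5214, 0.2836, 0.1996]
tcp_rot: [-3.141, -0.0, 2.918]
contact_force: [0.6, -0.1, -1.3]
grip_width: 0.022
grip_force: 25.0
```

```bash
python3 - <<'E'
from h import *
im=wrist("w2.png"); s=arm.observe(); print(s["tcp_pos"],s["tcp_rot"])
for b in blobs(im,(105,130,60),(125,255,255),None,40): print("blue",b[0],b[1],b[2],onz("wrist",b[0],.098).round(4))
for b in blobs(im,(0,0,140),(179,50,255),None,200): print("wh",b[0],b[1],b[2])
delta(.5224,.285,.137,167.3)
E
```

```text
[0.52150678 0.28367905 0.19981763] [-3.14133314e+00 -1.07570638e-04  2.91820612e+00]
blue [245.7 153.4] 454 [239 137  14  34] [0.4656 0.2714 0.098 ]
blue [308.  153.6] 305 [304 137   9  34] [0.4752 0.3131 0.098 ]
wh [137.4   3.2] 362 [97  0 63 13]
wh [525.4  17.8] 1184 [501   0  55  44]
wh [279.3 174.4] 5103 [256 120  48 112]
wh [319.6 221.6] 204 [318 189   5  68]
wh [358.9 221.8] 214 [356 189   7  67]
wh [389. 222.] 222 [385 189   9  68]
wh [233.4 222.7] 211 [231 190   6  67]
wh [339.8 209.4] 448 [330 199  21  22]
wh [374.9 209.4] 443 [365 199  21  22]
wh [338.6 236.9] 417 [329 227  21  21]
wh [372.9 236.5] 431 [363 226  21  22]
wh [279.5 378.1] 881 [260 367  40  23]
wh [ 36.4 391.2] 2640 [  4 368  75  52]
wh [299.7 398.4] 724 [273 372  47  38]
t 4.35 delta mm [-0.6  1.5 62.8] rot [-0.    -0.    -0.002] F [ 0.2  0.7 -0.7] w 0.0218
```

View pics/w2.png

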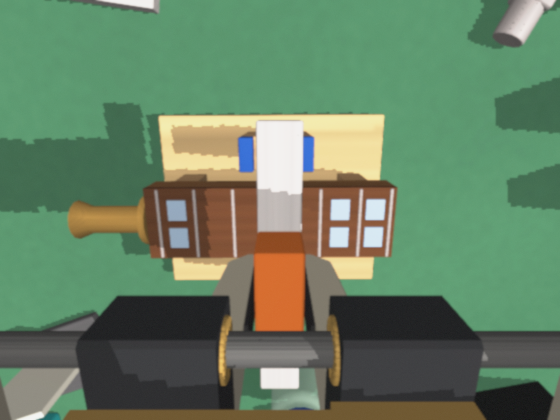

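The wrist view shows the bar over the cradle between the blue lips (outer edges u=239 and 313), the neck spanning rows 183-257, and the tube mouth at (72,219). The alignment looks right; I check it numerically.

```bash
python3 - <<'E'
from h import *
im=wrist()
d=np.radians(77.3); ex=np.array([np.cos(d),np.sin(d)]); ey=np.array([-ex[1],ex[0]]); o=np.array([.5224,.2850])
f=lambda u,v,z:(lambda X:(X[:3].round(4),(X[:2]-o)@ex,(X[:2]-o)@ey))(onz("wrist",(u,v),z))
for n,a in dict(lipL=(239,153.5,.098),lipR=(313.5,153.5,.098),neckA=(155,182,.084),neckB=(155,258,.084),neckC=(392,182,.084),neckD=(392,256,.084),mouth=(71,219,.07),tubeb=(130,219.5,.07)).items(): print(n,*f(*a))
t=arm.observe()["tcp_pos"][:2]-o; print("tcp",t@ex,t@ey)
E
```

```text
lipL [0.4648 0.267  0.098 ] -0.03025191422654579 0.052243227688063616
lipR [0.4761 0.317  0.098 ] 0.02099928586849991 0.05218125418229128
neckA [0.4725 0.1988 0.084 ] -0.09508684135921608 0.029733986983620928
neckB [0.5308 0.1793 0.084 ] -0.10125448625605209 -0.03140758117925112
neckC [0.5115 0.3708 0.084 ] 0.08132258947790601 0.029527197544856065
neckD [0.5706 0.3629 0.084 ] 0.08662867708597508 -0.029895906889707835
mouth [0.4879 0.1173 0.07  ] -0.171178630320528 -0.0032458061261238574
tubeb [0.4989 0.1637 0.07  ] -0.12346747049145668 -0.0037225211147259405
tcp -0.0013263950808084246 0.0005402052868763265
```

>>> play_rows(
  increments=[
    [0, -1.5, 30, 0, 0, 0, -1],
    [0, -1.5, 50, 0, 0, 0, -1],
    [0, -1.5, 60, 0, 0, 0, -1],
    [0, -1.5, 66, 0, 0, 0, -1],
    [0, -1.5, 70, 0, 0, 0, -1],
    [0, -1.5, 72, 0, 0, 0, -1],
    [0, -1.5, 72, 0, 0, 0, -1],
  ],
)

```text
time_s: 5.1
tcp_pos: [0.5215, 0.2835, 0.1283]
tcp_rot: [3.141, 0.001, 2.92]
contact_force: [-0.5, 0.5, -1.1]
grip_width: 0.0218
grip_force: 25.0
```

>>> play_rows(
  increments=[
    [0, 0, 1, 0, 0, 0, -1],
    [0, 0, 1.5, 0, 0, 0, -1],
    [0, 0, 1.5, 0, 0, 0, -1],
    [0, 0, 1.5, 0, 0, 0, -0.4],
    [0, 0, 1.5, 0, 0, 0, -0.2],
    [0, 0, 1.5, 0, 0, 0, 0],
    [0, 0, 1.5, 0, 0, 0, 0.1],
    [0, 0, 1.5, 0, 0, 0, 0.1],
  ],
)

```text
time_s: 5.9
tcp_pos: [0.5211, 0.2834, 0.1263]
tcp_rot: [-3.142, -0.0, 2.92]
contact_force: [-0.4, 0.1, -0.1]
grip_width: 0.0503
grip_force: 0.0
```

>>> play_rows(
  increments=[
    [0, 0, 0, 0, 0, 0, 0.1],
    [0, 0, -40, 0, 0, 0, 0.1],
    [0, 0, -80, 0, 0, 0, 0.1],
    [0, 0, -100, 0, 0, 0, 0.1],
    [0, 0, -100, 0, 0, 0, 0.1],
  ],
)

```text
time_s: 6.4
tcp_pos: [0.523, 0.2841, 0.2302]
tcp_rot: [3.138, 0.006, 2.92]
contact_force: [0.1, 0.1, -0.7]
grip_width: 0.0515
grip_force: 0.0
```

```bash
python3 - <<'E'
from h import *
im=wrist(); 
d=np.radians(77.3); ex=np.array([np.cos(d),np.sin(d)]); ey=np.array([-ex[1],ex[0]]); o=np.array([.5224,.2850])
for b in blobs(im,(105,130,60),(125,255,255),None,40): X=onz("wrist",b[0],.098); print("blue",b[0],b[1],b[2],(X[:2]-o)@ex,(X[:2]-o)@ey)
for b in blobs(im,(5,150,120),(18,255,255),(200,150,360,419),200): print("or",b[0],b[1],quad(b[3]))
for n,bx in(("scene",(275,150,340,215)),("side",(205,140,270,205))):
    q=imaging.read_camera(n); np.save(n+"1.npy",q)
    for b in blobs(q,(5,170,150),(14,255,255),bx,10):
        z=.118;X=onz(n,b[0],z); print(n,"or",b[0],b[1],X.round(4),(X[:2]-o)@ex,(X[:2]-o)@ey)
S=np.load("scene1.npy")[150:215,265:345,::-1];D=np.load("side1.npy")[140:205,200:280,::-1]
cv2.imwrite("pics/c3.png",cv2.resize(np.hstack([S,D]),None,fx=5,fy=5,interpolation=cv2.INTER_CUBIC))
delta(.467,-.311,.19,77.4)
E
```

```text
blue [247.6 145.8] 359 [241 131  13  31] -0.025682960115344402 0.0524542405896782
blue [301.2 145.8] 350 [296 131  12  31] 0.015483802709859159 0.05245670695566044
blue [251.1 272.9] 302 [245 259  13  28] -0.025414954318195248 -0.05474170879224884
blue [299.9 272.5] 304 [295 258  11  29] 0.016350540043932545 -0.054421760203546485
blue [215.8 392.4] 1119 [194 375  42  34] -0.0620803671778256 -0.1805077747347898
blue [297.1 397.2] 1149 [273 382  50  28] 0.015954700784415313 -0.18643789509984796
or [278.  218.4] 2077 ((277.9999694824219, 218.49998474121094), (62.99999237060547, 31.999996185302734), 90.0)
scene or [308.3 171. ] 104 [0.521 0.283 0.118] -0.0022715090643279762 0.0009672252477493129
side or [236.8 163.9] 87 [0.5178 0.2757 0.118 ] -0.010077465931841 0.002458792816976404
t 6.55 delta mm [ -78.7 -591.4   35.5] rot [-2.000e-03 -1.000e-03  1.569e+00] F [-0.5 -0.9 -1. ] w 0.0513
```

View pics/c3.png

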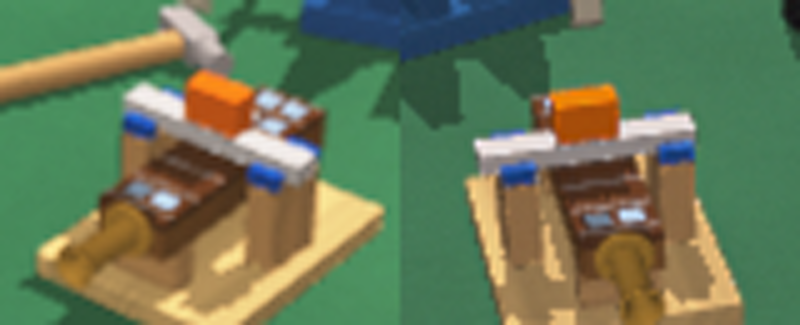

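The crops show the bar lying in both notches between the blue lips: scene block at (308,171), side block at (237,164). Next I go above the gauge.

>>> play_rows(
  increments=[
    [-30, -200, 0, 0, 0, 0.7, 0.3],
    [-40, -300, 0, 0, 0, 1.0, 0.3],
    [-79, -591, 0, 0, 0, 1.569, 0.3],
    [-79, -591, 0, 0, 0, 1.569, 0.3],
    [-79, -591, 0, 0, 0, 1.569, 0.3],
    [-79, -591, 0, 0, 0, 1.569, 0.3],
    [-79, -591, 0, 0, 0, 1.569, 0.3],
    [-79, -591, 0, 0, 0, 1.569, 0.3],
  ],
)

```text
time_s: 7.35
tcp_pos: [0.4844, -0.1165, 0.2245]
tcp_rot: [-3.139, -0.002, 1.714]
contact_force: [0.0, -0.3, 0.1]
grip_width: 0.0602
grip_force: 0.0
```

```bash
python3 -c "
from h import *
delta(.467,-.311,.20,77.4)"
```

```text
t 7.35 delta mm [-190.1  -44.8   24.3] rot [-0.003 -0.001  0.363] F [ 0.  -0.3  0.1] w 0.0602
```

>>> play_rows(
  increments=[
    [-175, -42, 20, 0, 0, 0.36, 0.3],
    [-175, -42, 20, 0, 0, 0.36, 0.3],
    [-175, -42, 20, 0, 0, 0.36, 0.3],
    [-175, -42, 20, 0, 0, 0.36, 0.3],
    [-175, -42, 20, 0, 0, 0.36, 0.3],
    [-175, -42, 20, 0, 0, 0.36, 0.3],
    [-175, -42, 20, 0, 0, 0.36, 0.3],
  ],
)

```text
time_s: 8.05
tcp_pos: [0.47, -0.2928, 0.2054]
tcp_rot: [-3.14, -0.002, 1.361]
contact_force: [-0.5, 0.2, 0.5]
grip_width: 0.0602
grip_force: 0.0
```

```bash
python3 - <<'E'
from h import *
s=arm.observe();im=wrist("w3.png"); print(s["tcp_pos"],s["tcp_rot"])
for nm,r in(("red",((0,180,90),(6,255,255))),("brass",((15,110,100),(28,255,255)))):
  for b in blobs(im,*r,None,150): print(nm,b[0],b[1],b[2],quad(b[3]),onz("wrist",b[0],.08).round(4))
delta(.467,-.311,.20,77.4)
E
```

```text
[ 0.47001578 -0.29280982  0.20535792] [-3.13973328e+00 -1.60843878e-03  1.36056570e+00]
red [285.1 240.5] 1982 [272 201  26  82] ((284.5, 241.5), (81.0, 25.0), 90.0) [ 0.4696 -0.3155  0.08  ]
red [115.3 282.8] 1247 [ 84 263  76  44] ((121.10533905029297, 288.09051513671875), (75.77259826660156, 24.131746292114258), 29.357755661010742) [ 0.322 -0.323  0.08 ]
brass [46.3 34.8] 1456 [17 20 57 31] ((45.02062225341797, 35.046390533447266), (57.25905990600586, 28.24356460571289), 2.6025619506835938) [ 0.339  -0.1332  0.08  ]
brass [500.   84.3] 8037 [440  33 117 100] ((501.108154296875, 84.14102172851562), (72.37445831298828, 123.32774353027344), 73.0724868774414) [ 0.6439 -0.2311  0.08  ]
brass [284.2 191.2] 728 [262 181  46  20] ((284.5, 190.5), (19.0, 45.0), 90.0) [ 0.4772 -0.2754  0.08  ]
brass [499.2 218.4] 3427 [446 187 101  61] ((495.9128723144531, 216.9259796142578), (53.176841735839844, 104.1985855102539), 85.36454010009766) [ 0.6397 -0.3325  0.08  ]
brass [134.5 348.6] 777 [124 315  28  71] ((136.05838012695312, 349.9215393066406), (21.747892379760742, 71.19480895996094), 10.080597877502441) [ 0.3169 -0.3883  0.08  ]
brass [423. 350.] 841 [407 316  27  70] ((421.3533935546875, 350.2776184082031), (70.53396606445312, 22.717021942138672), 83.1572265625) [ 0.5688 -0.4429  0.08  ]
brass [389.9 412.5] 5066 [163 401 397  19] ((361.0, 410.0), (18.0, 396.0), 90.0) [ 0.5315 -0.5062  0.08  ]
t 8.1 delta mm [-18.6   0.6   5.8] rot [-0.001 -0.001  0.01 ] F [ 0.1  1.2 -0.4] w 0.0602
```

View pics/w3.png

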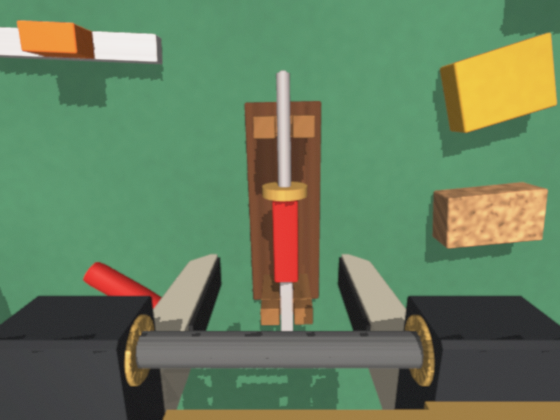

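The wrist view shows the gauge running up the image: tip at (283,73), collar (284,191), red handle (285,241), tail (287,325). The jaws straddle it with an offset of a few mm.

```bash
python3 - <<'E'
from h import *
im=wrist(); h=cv2.cvtColor(im,cv2.COLOR_RGB2HSV)
b=[b for b in blobs(im,(0,180,90),(6,255,255),(260,190,310,295),150)][0]
f=lambda u,v,z:onz("wrist",(u,v),z)
ys=np.argwhere(b[3]); 
for r in(205,278): print(r,ys[ys[:,0]==r][:,1].mean())
tip,tail=f(283,73,.07),f(287,325,.07); print("tip",tip,"tail",tail,np.degrees(np.arctan2(*(tip-tail)[1::-1])))
a,c=f(285,201,.082),f(285,282.5,.082); m=(a+c)/2; print("handle",a,c,m,np.linalg.norm(a-c))
delta(m[0],m[1],.076,78)
E
```

```text
205 284.0
278 285.5
tip [ 0.49442483 -0.19036715  0.07      ] tail [ 0.45438694 -0.39965945  0.07      ] 79.17008914293719
handle [ 0.47658486 -0.28281512  0.082     ] [ 0.46234209 -0.35150439  0.082     ] [ 0.46946348 -0.31715975  0.082     ] 0.07015035601334037
t 8.15 delta mm [-24.2   4.1 130.1] rot [-0.    -0.001  0.   ] F [ 0.7  0.4 -0.1] w 0.0603
```

>>> play_rows(
  increments=[
    [-22, 3, 40, 0, 0, -0.006, 0.3],
    [-22, 3, 80, 0, 0, -0.006, 0.3],
    [-22, 3, 110, 0, 0, -0.006, 0.3],
    [-22, 3, 125, 0, 0, -0.006, 0.3],
    [-22, 3, 130, 0, 0, -0.006, 0.3],
    [-22, 3, 130, 0, 0, -0.006, 0.3],
    [-22, 3, 130, 0, 0, -0.006, -0.3],
    [-22, 3, 130, 0, 0, -0.006, -0.6],
  ],
  grip_force=15,
)

```text
time_s: 8.95
tcp_pos: [0.4695, -0.3169, 0.0778]
tcp_rot: [3.139, 0.002, 1.366]
contact_force: [0.6, 0.3, -0.1]
grip_width: 0.0489
grip_force: 0.0
```

>>> play_rows(
  increments=[
    [0, 0, 0, 0, 0, 0, -0.6],
    [0, 0, 0, 0, 0, 0, -1],
    [0, 0, 0, 0, 0, 0, -1],
    [0, 0, 0, 0, 0, 0, -1],
    [0, 0, 0, 0, 0, 0, -1],
  ],
  grip_force=15,
)

```text
time_s: 9.45
tcp_pos: [0.4688, -0.3166, 0.0766]
tcp_rot: [3.141, 0.0, 1.366]
contact_force: [0.3, 0.2, 2.4]
grip_width: 0.0204
grip_force: 15.0
```

>>> play_rows(
  increments=[
    [0, 0, 0, 0, 0, 0, -1],
    [0, 0, -10, 0, 0, 0, -1],
    [0, 0, -30, 0, 0, 0, -1],
    [0, 0, -60, 0, 0, 0, -1],
    [0, 0, -90, 0, 0, 0, -1],
    [0, 0, -110, 0, 0, 0, -1],
    [0, 0, -110, 0, 0, 0, -1],
    [0, 0, -110, 0, 0, 0, -1],
  ],
  grip_force=40,
)

```text
time_s: 10.25
tcp_pos: [0.4683, -0.3162, 0.1861]
tcp_rot: [-3.141, -0.0, 1.366]
contact_force: [0.3, 0.4, -1.5]
grip_width: 0.0198
grip_force: 40.0
```

```bash
python3 -c "
from h import *
delta(.4501,-.0395,.187,77.3)"
```

```text
t 10.25 delta mm [267.2 -74.2  -0.8] rot [-0.    -0.     0.017] F [ 0.3  0.4 -1.5] w 0.0198
```

>>> play_rows(
  increments=[
    [40, -11, 0, 0, 0, 0.015, -1],
    [85, -24, 0, 0, 0, 0.015, -1],
    [130, -36, 0, 0, 0, 0.015, -1],
    [180, -50, 0, 0, 0, 0.015, -1],
    [225, -62, 0, 0, 0, 0.015, -1],
    [255, -71, 0, 0, 0, 0.015, -1],
    [267, -74, 0, 0, 0, 0.015, -1],
    [267, -74, 0, 0, 0, 0.015, -1],
  ],
)

```text
time_s: 11.05
tcp_pos: [0.4496, -0.0386, 0.1852]
tcp_rot: [-3.139, -0.0, 1.354]
contact_force: [0.4, -0.3, -1.5]
grip_width: 0.0195
grip_force: 40.0
```

>>> play_rows(
  increments=[
    [0, 0, 40, 0, 0, 0, -1],
    [0, 0, 80, 0, 0, 0, -1],
    [0, 0, 105, 0, 0, 0, -1],
    [0, 0, 110, 0, 0, 0, -1],
    [0, 0, 110, 0, 0, 0, -1],
    [0, 0, 110, 0, 0, 0, -1],
  ],
)

```text
time_s: 11.65
tcp_pos: [0.4517, -0.0411, 0.0772]
tcp_rot: [3.14, 0.0, 1.35]
contact_force: [-0.2, -0.8, -2.1]
grip_width: 0.0198
grip_force: 40.0
```

```bash
python3 - <<'E'
from h import *
s=arm.observe();print(s["tcp_pos"],s["tcp_rot"],s["contact_force"])
q=imaging.read_camera("scene");r=imaging.read_camera("side");w=wrist();np.save("scene2.npy",q);np.save("side2.npy",r);np.save("wr2.npy",w)
R=Ro.from_euler("xyz",s["tcp_rot"]).as_matrix(); tip=s["tcp_pos"]+R@[.130,0,.0066]; print("tip est",tip,[np.round(proj(n,tip),1) for n in P])
a=np.round(proj("scene",tip)).astype(int);b=np.round(proj("side",tip)).astype(int)
c=lambda im,p:cv2.resize(im[p[1]-35:p[1]+15,p[0]-30:p[0]+30,::-1],None,fx=6,fy=6,interpolation=cv2.INTER_CUBIC)
print(a,b)
m=np.hstack([c(q,a),c(r,b)])
m2=cv2.resize(w[20:140,160:400,::-1],None,fx=2.5,fy=2.5,interpolation=cv2.INTER_CUBIC)
m2=cv2.copyMakeBorder(m2,0,0,0,720-m2.shape[1],cv2.BORDER_CONSTANT)
cv2.imwrite("pics/c4.png",np.vstack([m,m2])[:600])
E
```

```text
[ 0.45165103 -0.04108561  0.07722841] [3.13981099e+00 3.84610945e-04 1.34986763e+00] [-0.18358679 -0.81328659 -2.07188458]
tip est [0.48014961 0.0857496  0.07057842] [array([271.2, 209.2]), array([251.2, 209.2]), array([279.9, -37.2])]
[271 209] [251 209]
```

View pics/c4.png

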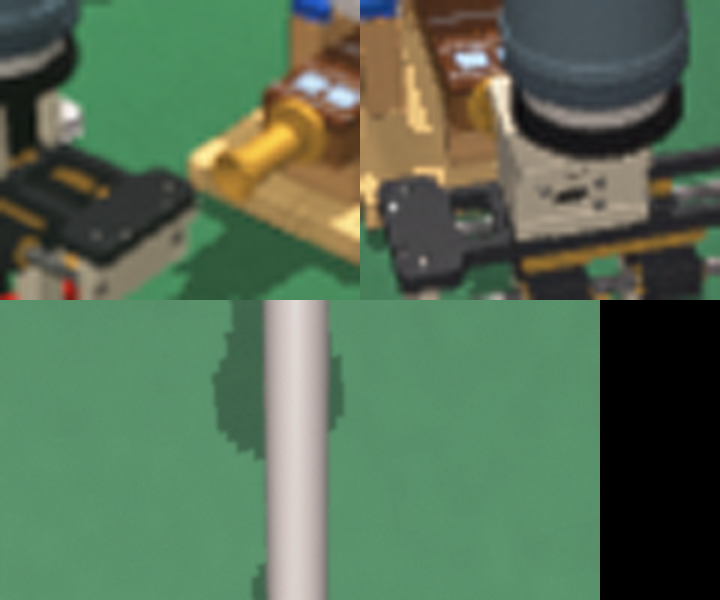

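The gripper hides the tip in both fixed views: in the c4 crops the mouth shows at scene crop (235,180) but no rod tip is visible. I raise and shift sideways so the wrist camera sees the tube beside the rod, and measure the lateral offset from that.

>>> play_rows(
  increments=[
    [0, 0, -40, 0, 0, 0, -1],
    [10, 10, -90, 0, 0, 0, -1],
    [30, 25, -130, 0, 0, 0, -1],
    [40, 40, -150, 0, 0, 0, -1],
    [40, 40, -150, 0, 0, 0, -1],
    [40, 40, -150, 0, 0, 0, -1],
    [40, 40, -150, 0, 0, 0, -1],
  ],
)

```text
time_s: 12.5
tcp_pos: [0.4965, -0.0096, 0.2247]
tcp_rot: [-3.138, 0.0, 1.351]
contact_force: [0.0, -0.0, -1.5]
grip_width: 0.02
grip_force: 40.0
```

```bash
python3 - <<'E'
from h import *
s=arm.observe();w=wrist();np.save("wr3.npy",w); cv2.imwrite("pics/w4.png",w[:,:,::-1])
print(s["tcp_pos"],s["tcp_rot"])
R=Ro.from_euler("xyz",s["tcp_rot"])
m=[b for b in blobs(w,(12,120,70),(28,255,255),(100,0,270,200),100)]
for b in m:
    print(b[0],b[1],b[2])
b=max(m,key=lambda b:b[1]); ys=np.argwhere(b[3])
for r in range(b[2][1],b[2][1]+b[2][3],6):
    c=ys[ys[:,0]==r][:,1]
    X=onz("wrist",((c.min()+c.max())/2,r),.07); T=1000*R.inv().apply(X-s["tcp_pos"]); print(r,c.min(),c.max(),X.round(4),T.round(1))
h=cv2.cvtColor(w,cv2.COLOR_RGB2HSV); g=w.astype(int)
for r in (10,60): print("rod",r,[i for i in range(240,330) if h[r,i,1]<60 and g[r,i].min()>110][::40][:1],np.where((h[r,240:330,1]<60)&(g[r,240:330].min(1)>110))[0][[0,-1]]+240)
E
```

```text
[ 0.49647112 -0.00961847  0.22470496] [-3.13802821e+00  2.37464283e-04  1.35074985e+00]
[231.9  23.5] 1410 [213   0  39  46]
[253.8 193. ] 402 [238 185  32  15]
0 217 245 [0.4949 0.1522 0.07  ] [157.6 -36.3 154.8]
6 217 245 [0.4939 0.1483 0.07  ] [153.6 -36.5 154.8]
12 218 245 [0.4932 0.1444 0.07  ] [149.6 -36.3 154.8]
18 218 245 [0.4922 0.1405 0.07  ] [145.6 -36.4 154.8]
24 218 246 [0.4915 0.1364 0.07  ] [141.5 -36.2 154.8]
30 216 247 [0.4901 0.1325 0.07  ] [137.4 -36.7 154.8]
36 214 250 [0.4894 0.1285 0.07  ] [133.2 -36.5 154.8]
42 215 251 [0.4891 0.1242 0.07  ] [129.  -35.9 154.8]
rod 10 [266] [266 290]
rod 60 [266] [266 290]
```

The wrist camera puts the tube axis at x≈0.4896 (y=0.126), and the fixed cameras put it at about 0.488, so I use 0.489. I return to the standoff about 20 mm in front of the mouth.

```bash
python3 -c "
from h import *
delta(.4562,-.0217,.0766,77.4)"
```

```text
t 12.55 delta mm [-20.5 -36.1 148.1] rot [-0.004  0.    -0.   ] F [-0.4  0.4 -0.6] w 0.0198
```

>>> play_rows(
  increments=[
    [-20, -36, 20, -0.003, 0, 0, -1],
    [-20, -36, 60, -0.003, 0, 0, -1],
    [-20, -36, 100, -0.003, 0, 0, -1],
    [-20, -36, 130, -0.003, 0, 0, -1],
    [-20, -36, 148, -0.003, 0, 0, -1],
    [-20, -36, 148, -0.003, 0, 0, -1],
    [-20, -36, 148, -0.003, 0, 0, -1],
    [-20, -36, 148, -0.003, 0, 0, -1],
  ],
)

```text
time_s: 13.35
tcp_pos: [0.4593, -0.0216, 0.0791]
tcp_rot: [3.137, 0.0, 1.351]
contact_force: [0.3, -0.1, -0.7]
grip_width: 0.0196
grip_force: 40.0
```

```bash
python3 -c "
from h import *
delta(.4562,-.0217,.0766,77.4)
s=arm.observe();print(s['tcp_pos'],s['tcp_rot'])"
```

```text
t 13.35 delta mm [-0.7 -3.   2.5] rot [ 0.004  0.    -0.   ] F [ 0.3 -0.1 -0.7] w 0.0196
[ 0.45932151 -0.02164623  0.07913001] [3.13728016e+00 1.18358771e-04 1.35055849e+00]
```

>>> play_rows(
  increments=[
    [0, 0, 0, 0.003, 0, 0, -1],
    [0, 0, 0, 0.003, 0, 0, -1],
    [0, 0, 0, 0.003, 0, 0, -1],
    [0, 0, 0, 0.003, 0, 0, -1],
  ],
)

```text
time_s: 13.75
tcp_pos: [0.459, -0.0213, 0.0786]
tcp_rot: [3.141, 0.0, 1.351]
contact_force: [0.6, -0.2, -1.6]
grip_width: 0.02
grip_force: 40.0
```

```bash
python3 -c "
from h import *
delta(.4562,-.0217,.0766,77.4)
s=arm.observe();print(s['tcp_pos'],s['tcp_rot'])"
```

```text
t 13.75 delta mm [-1.  -2.6  2. ] rot [0.001 0.    0.   ] F [ 0.6 -0.2 -1.6] w 0.02
[ 0.45897062 -0.02132942  0.07861654] [3.14096549e+00 3.01335033e-05 1.35090247e+00]
```

>>> play_rows(
  increments=[
    [0, -2.2, 2, 0, 0, 0, -1],
    [5, -2.2, 2, 0, 0, 0, -1],
    [10, -2.2, 2, 0, 0, 0, -1],
    [15, -2.2, 2, 0, 0, 0, -1],
    [20, -2.2, 2, 0, 0, 0, -1],
    [24, -2.2, 2, 0, 0, 0, -1],
    [28, -2.2, 2, 0, 0, 0, -1],
    [28, -2.2, 2, 0, 0, 0, -1],
  ],
)

```text
time_s: 14.55
tcp_pos: [0.4628, 0.007, 0.0763]
tcp_rot: [-3.142, -0.0, 1.351]
contact_force: [1.1, -0.1, -0.3]
grip_width: 0.0199
grip_force: 40.0
```

>>> play_rows(
  increments=[
    [4, 0, 0, 0, 0, 0, -1],
    [8, 0, 0, 0, 0, 0, -1],
    [12, 0, 0, 0, 0, 0, -1],
    [12, 0, 0, 0, 0, 0, -1],
  ],
)

```text
time_s: 14.95
tcp_pos: [0.4655, 0.0186, 0.0763]
tcp_rot: [3.142, -0.0, 1.351]
contact_force: [0.5, 0.8, -1.2]
grip_width: 0.0202
grip_force: 40.0
```

>>> play_rows(
  increments=[
    [6, 0, 0, 0, 0, 0, -1],
    [12, 0, 0, 0, 0, 0, -1],
    [18, 0, 0, 0, 0, 0, -1],
    [24, 0, 0, 0, 0, 0, -1],
    [30, 0, 0, 0, 0, 0, -1],
    [36, 0, 0, 0, 0, 0, -1],
    [42, 0, 0, 0, 0, 0, -1],
    [42, 0, 0, 0, 0, 0, -1],
  ],
)

```text
time_s: 15.75
tcp_pos: [0.4747, 0.0599, 0.0763]
tcp_rot: [3.142, -0.0, 1.352]
contact_force: [-0.4, -0.2, -1.3]
grip_width: 0.0199
grip_force: 40.0
```

>>> play_rows(
  increments=[
    [3, 0, 0, 0, 0, 0, -1],
    [6, 0, 0, 0, 0, 0, -1],
    [9, 0, 0, 0, 0, 0, -1],
    [12, 0, 0, 0, 0, 0, -1],
    [12, 0, 0, 0, 0, 0, -1],
  ],
)

```text
time_s: 16.25
tcp_pos: [0.4772, 0.0712, 0.0763]
tcp_rot: [3.142, -0.0, 1.351]
contact_force: [0.1, -0.4, -1.8]
grip_width: 0.0195
grip_force: 40.0
```

>>> play_rows(
  increments=[
    [1, 0, 0, 0, 0, 0, -1],
    [2, 0, 0, 0, 0, 0, -1],
    [3, 0, 0, 0, 0, 0, -1],
    [4, 0, 0, 0, 0, 0, -1],
    [5, 0, 0, 0, 0, 0, -1],
    [6, 0, 0, 0, 0, 0, -1],
    [7, 0, 0, 0, 0, 0, -1],
    [7, 0, 0, 0, 0, 0, -1],
  ],
)

```text
time_s: 17.05
tcp_pos: [0.4787, 0.0778, 0.0763]
tcp_rot: [3.142, -0.0, 1.351]
contact_force: [-0.3, -0.2, -2.0]
grip_width: 0.0198
grip_force: 40.0
```

>>> play_rows(
  increments=[
    [1, 0, 0, 0, 0, 0, -1],
    [2, 0, 0, 0, 0, 0, -1],
    [2.5, 0, 0, 0, 0, 0, -1],
    [3, 0, 0, 0, 0, 0, -1],
    [3, 0, 0, 0, 0, 0, -1],
  ],
)

```text
time_s: 17.55
tcp_pos: [0.4792, 0.0798, 0.0763]
tcp_rot: [-3.141, 0.002, 1.351]
contact_force: [-1.1, -4.9, -0.7]
grip_width: 0.0198
grip_force: 40.0
```

Contact of about 5 N at the expected collar position; a slight further press.

>>> play_rows(
  increments=[
    [0.5, 0, 0, 0, 0, 0, -1],
    [0.7, 0, 0, 0, 0, 0, -1],
    [0.7, 0, 0, 0, 0, 0, -1],
    [0.7, 0, 0, 0, 0, 0, -1],
    [0.7, 0, 0, 0, 0, 0, -1],
  ],
)

```text
time_s: 18.05
tcp_pos: [0.4792, 0.0799, 0.0763]
tcp_rot: [-3.141, 0.003, 1.351]
contact_force: [-2.6, -7.9, -0.1]
grip_width: 0.0197
grip_force: 40.0
```

```bash
python3 -c "
from h import *
print(arm.observe()['contact_force'],arm.observe()['torque'])"
```

```text
[-2.625616   -7.86580765 -0.07444149] [-1.35666213  0.38578322 -0.02778817]
```

Pressed steadily at about 8 N. I draw the rod straight out.

>>> play_rows(
  increments=[
    [-3, 0, 0, 0, 0, 0, -1],
    [-12, 0, 0, 0, 0, 0, -1],
    [-25, 0, 0, 0, 0, 0, -1],
    [-40, 0, 0, 0, 0, 0, -1],
    [-60, 0, 0, 0, 0, 0, -1],
    [-80, 0, 0, 0, 0, 0, -1],
    [-100, 0, 0, 0, 0, 0, -1],
    [-115, 0, 0, 0, 0, 0, -1],
  ],
)

```text
time_s: 18.85
tcp_pos: [0.4539, -0.0325, 0.0763]
tcp_rot: [3.142, 0.0, 1.35]
contact_force: [0.9, -0.2, -0.9]
grip_width: 0.0195
grip_force: 40.0
```

>>> play_rows(
  increments=[
    [-5, 0, 0, 0, 0, 0, -1],
    [-5, 0, 0, 0, 0, 0, -1],
    [-5, 0, -40, 0, 0, 0, -1],
    [-5, 0, -80, 0, 0, 0, -1],
    [-5, 0, -115, 0, 0, 0, -1],
    [-5, 0, -120, 0, 0, 0, -1],
    [-5, 0, -120, 0, 0, 0, -1],
    [-5, 0, -120, 0, 0, 0, -1],
  ],
)

```text
time_s: 19.65
tcp_pos: [0.4524, -0.0351, 0.1949]
tcp_rot: [-3.139, -0.0, 1.351]
contact_force: [-0.1, -0.5, -1.7]
grip_width: 0.0199
grip_force: 40.0
```

```bash
python3 - <<'E'
from h import *
a=onz("wrist",(0,0),0) if "wrist" in P else None
delta(.6905,-.110,.190,97.5)
s=arm.observe();print(s['tcp_pos'])
# refine plate top edge: white pixels of scene/side initial pictures
S=np.load("scene0.npy");D=np.load("side0.npy")
for n,im,bx in(("scene",S,(295,205,325,265)),("side",D,(290,180,335,235))):
    for b in blobs(im,(0,0,200),(179,45,255),bx,10):
        pts=np.argwhere(b[3])[:,::-1]; print(n,b[0],b[1],"top",pts[pts[:,1].argmin()],"bot",pts[pts[:,1].argmax()],"L",pts[pts[:,0].argmin()],"R",pts[pts[:,0].argmax()])
E
```

```text
t 19.65 delta mm [-21.2 248.7   4.3] rot [-0.002 -0.001 -0.35 ] F [-0.1 -0.5 -1.7] w 0.0199
[ 0.45239285 -0.03511102  0.19492601]
scene [310.5 220. ] 21 top [312 216] bot [310 224] L [308 223] R [313 217]
scene [305.8 230. ] 25 top [307 226] bot [304 234] L [303 233] R [308 226]
side [303.5 193.5] 13 top [300 191] bot [306 196] L [300 191] R [307 196]
side [312.8 200.8] 13 top [309 198] bot [317 204] L [309 198] R [317 204]
```

>>> play_rows(
  increments=[
    [-4, 40, 0, 0, 0, -0.06, -1],
    [-8, 85, 0, 0, 0, -0.14, -1],
    [-12, 130, 0, 0, 0, -0.22, -1],
    [-16, 175, 0, 0, 0, -0.3, -1],
    [-21, 220, 0, 0, 0, -0.35, -1],
    [-21, 245, 0, 0, 0, -0.35, -1],
    [-21, 249, 0, 0, 0, -0.35, -1],
    [-21, 249, 0, 0, 0, -0.35, -1],
  ],
)

```text
time_s: 20.45
tcp_pos: [0.6908, -0.1102, 0.1931]
tcp_rot: [-3.137, -0.002, 1.701]
contact_force: [-0.1, 1.0, -1.7]
grip_width: 0.0197
grip_force: 40.0
```

```bash
python3 - <<'E'
from h import *
w=wrist();s=arm.observe();print(s["tcp_pos"],s["tcp_rot"])
for b in blobs(w,(0,0,170),(179,60,255),(0,0,270,200),60): print("wh",b[0],b[1],b[2],quad(b[3]))
for b in blobs(w,(0,130,90),(8,255,255),(0,0,275,200),3): print("red",b[0],b[1],onz("wrist",b[0],.11).round(4))
print("exp stripe",proj("wrist",np.array([.6407,.0148,.11])))
print(onz("scene",(308.8,224.7),.11),onz("side",(308.7,197),.11))
delta(.6905,-.110,.0866,97.5)
cv2.imwrite("pics/w5.png",w[:,:,::-1])
E
```

```text
[ 0.69027933 -0.10995003  0.19399114] [-3.13750276e+00 -1.97778921e-03  1.70094733e+00]
wh [219.7   7.4] 187 [214   0  13  16] ((220.0, 7.5), (12.0, 15.0), 0.0)
wh [268.7  56.8] 190 [268   0   2 138] ((268.5, 68.5), (137.0, 1.0), 90.0)
wh [222.6  64.3] 869 [215  26  15  78] ((222.74473571777344, 64.48665618896484), (77.48482513427734, 11.492009162902832), 86.87786865234375)
red [225.8  25.6] 262 [0.6428 0.0102 0.11  ]
exp stripe (np.float64(222.76573764174367), np.float64(16.30931737222116))
[0.64010453 0.01684407 0.11      ] [0.64051739 0.01399548 0.11      ]
t 20.5 delta mm [ -0.3   0.7 107.4] rot [-0.004 -0.002 -0.001] F [ 0.1  0.4 -1.1] w 0.0199
```

View pics/w5.png

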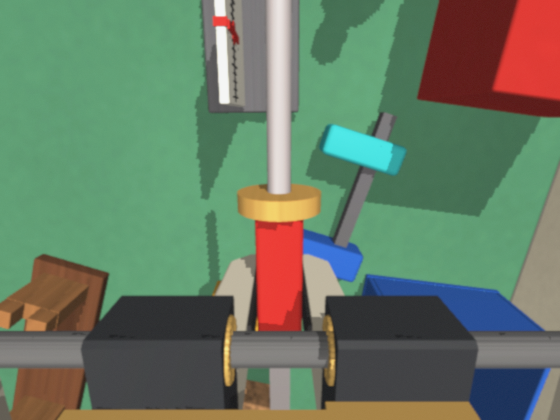

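The wrist view shows the rod (u≈278) running parallel to and in front of the plate (top edge at u≈221, red stripe at (221,21)). The bin rim is at lower right (365,278); I check its height against the gripper body before lowering.

```bash
python3 - <<'E'
from h import *
print("bin corner",tri((331,296),(420,214)),tri((386,306),(487,262)))
print("box corner",tri((362,215),(350,181)),tri((408,244),(381,178)))
print("stripe wrist",onz("wrist",(221,21),.11) if "wrist" in P else (wrist(),onz("wrist",(221,21),.11))[1])
E
```

```text
bin corner (array([ 0.81507546, -0.25711577,  0.16591507]), np.float64(0.013445557579224169)) (array([ 0.91677173, -0.35924518,  0.16697827]), np.float64(0.17766360826185107))
box corner (array([0.78360962, 0.01697392, 0.1575574 ]), np.float64(0.059109648142638783)) (array([0.91821226, 0.01666448, 0.11696959]), np.float64(0.04080010052255841))
stripe wrist [0.63924392 0.0126618  0.11      ]
```

```bash
python3 - <<'E'
from h import *
wrist()
for a in((331,296),(386,306)):
    for b in((420,214),(386,248),(487,262)):
        print("bin",a,b,[x.round(3) for x in tri(a,b)])
for a in((370,215),(418,228),(408,254)):
    for b in((355,153),(325,163),(381,178)): print("box",a,b,[x.round(3) for x in tri(a,b)])
for z in(.06,.1,.15): print(z,onz("wrist",(365,278),z).round(3),onz("wrist",(420,98),z).round(3))
E
```

```text
bin (331, 296) (420, 214) [array([ 0.815, -0.257,  0.166]), np.float64(0.013)]
bin (331, 296) (386, 248) [array([ 0.781, -0.185,  0.038]), np.float64(0.052)]
bin (331, 296) (487, 262) [array([ 0.829, -0.406,  0.222]), np.float64(0.136)]
bin (386, 306) (420, 214) [array([ 0.921, -0.171,  0.082]), np.float64(0.015)]
bin (386, 306) (386, 248) [array([ 0.897, -0.077, -0.076]), np.float64(0.096)]
bin (386, 306) (487, 262) [array([ 0.917, -0.359,  0.167]), np.float64(0.178)]
box (370, 215) (355, 153) [array([0.811, 0.026, 0.204]), np.float64(0.015)]
box (370, 215) (325, 163) [array([0.785, 0.14 , 0.117]), np.float64(0.009)]
box (370, 215) (381, 178) [array([ 0.822, -0.067,  0.216]), np.float64(0.075)]
box (418, 228) (355, 153) [array([0.924, 0.154, 0.109]), np.float64(0.013)]
box (418, 228) (325, 163) [array([ 0.91 ,  0.306, -0.007]), np.float64(0.005)]
box (418, 228) (381, 178) [array([0.927, 0.035, 0.133]), np.float64(0.09)]
box (408, 254) (355, 153) [array([0.917, 0.116, 0.088]), np.float64(0.092)]
box (408, 254) (325, 163) [array([ 0.901,  0.262, -0.03 ]), np.float64(0.096)]
box (408, 254) (381, 178) [array([0.926, 0.017, 0.1  ]), np.float64(0.016)]
0.06 [ 0.771 -0.16   0.06 ] [ 0.782 -0.009  0.06 ]
0.1 [ 0.758 -0.142  0.1  ] [ 0.767 -0.013  0.1  ]
0.15 [ 0.741 -0.119  0.15 ] [ 0.749 -0.017  0.15 ]
```

The bin rim is at about 0.08 m and the box top at about 0.11 m, both below the gripper body (0.145 m). I lower.

>>> play_rows(
  increments=[
    [-1, 0, 30, -0.003, 0, -0.015, -1],
    [-1, 0, 60, -0.003, 0, -0.015, -1],
    [-1, 0, 85, -0.003, 0, -0.015, -1],
    [-1, 0, 100, -0.003, 0, -0.015, -1],
    [-1, 0, 106, -0.003, 0, -0.015, -1],
    [-1, 0, 107, -0.003, 0, -0.015, -1],
    [-1, 0, 107, -0.003, 0, -0.015, -1],
    [-1, 0, 107, -0.003, 0, -0.015, -1],
  ],
)

```text
time_s: 21.4
tcp_pos: [0.6928, -0.1119, 0.091]
tcp_rot: [3.136, 0.001, 1.716]
contact_force: [0.5, 0.6, -1.1]
grip_width: 0.0199
grip_force: 40.0
```

>>> play_rows(
  increments=[
    [0, 0, 0, 0, 0, 0, -1],
    [0, 0, 0, 0, 0, 0, -1],
    [0, 0, 0, 0, 0, 0, -1],
    [0, 0, 0, 0, 0, 0, -1],
  ],
)

```text
time_s: 21.8
tcp_pos: [0.6919, -0.1116, 0.0894]
tcp_rot: [3.138, 0.0, 1.716]
contact_force: [-0.1, 0.1, -0.4]
grip_width: 0.0197
grip_force: 40.0
```

```bash
python3 - <<'E'
from h import *
s=arm.observe();print(s["tcp_pos"],s["tcp_rot"],s["contact_force"],s["grip_width"],s["qvel"].round(3))
R=Ro.from_euler("xyz",s["tcp_rot"]).as_matrix(); tip=s["tcp_pos"]+R@[.130,0,.0063]
y=np.radians(98.5); v=tip-np.array([.6405,.014,.08]); print("tip",tip,"front",v[0]*np.sin(y)-v[1]*np.cos(y)-.003,"side",v[0]*np.cos(y)+v[1]*np.sin(y))
o0=np.array([.521,.283])
for n,bx in(("scene",(275,150,340,215)),("side",(205,140,270,205))):
    q=imaging.read_camera(n)
    for b in blobs(q,(5,170,150),(14,255,255),bx,10): print(n,"bar",b[0],b[1])
    r=np.load(n+"0.npy")
    print(n,"diff in bystander patches",[int((np.abs(q[a:b,c:d].astype(int)-r[a:b,c:d]).sum(2)>60).sum()) for a,b,c,d in ([(195,245,348,370),(150,180,245,312),(295,325,265,300),(325,360,232,275)] if n=="scene" else [(155,200,303,325),(155,205,150,195),(285,315,370,410),(355,395,240,330)])])
E
```

```text
[ 0.69191322 -0.11161989  0.08942563] [3.13848621e+00 8.72411294e-05 1.71577902e+00] [-0.05868061  0.09350664 -0.42455647] 0.019711059241043775 [-0.001  0.003  0.001 -0.001  0.001  0.001]
tip [0.67315088 0.01701849 0.08311432] front 0.029738394783882228 side -0.0018407725339068034
scene diff in bystander patches [0, 774, 650, 342]
side bar [236.8 164. ] 85
side diff in bystander patches [8, 0, 264, 1002]
```

```bash
python3 -c "
from station import job
print(job.finish_job())"
```

```text
the job is handed in; nothing more can be done
None
```

I handed the job in. The bar is seated in both notches and the gauge's collar was pressed on the tube mouth at about 8 N. The gauge is now held still with its tip about 30 mm in front of the red spot, by my measurements about 2 mm off sideways and 3 mm high. The hand-in returned no verdict. The arm partly blocked my final look at the bystanders, but I saw no contact with any of them.

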